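# Clamp a moulded buffer with the crank clamp

## Task

Stand the green moulded buffer on the bed of the crank clamp, midway across the jaws and with its long way between them, and let go of it. Then take the red grip and wind the crank steadily clockwise, in one go without letting go of the grip, until you feel the jaw hold the buffer firmly against the fixed jaw; do not overtighten and crush it. Let go with the buffer clamped upright, and leave the other things on the table where they are.

Things in the scene. Friction and masses are not known exactly. Their poses are not given: they have to be found in the camera images.
- clamp: The crank clamp, bolted down: black steel bed 90 mm wide (x), 16 mm high, from y = -52 to +220 mm, with a blue gearbox (84 x 90 mm, top 80 mm above the table) under the crank. Origin: on the table, on the vertical crank axis; its y axis points from the crank to the jaws. The moving jaw (orange facing, 60 mm wide, 32 mm high) is driven along +y by the crank.
- seat (a point): The loading place: point on top of the bed (16 mm above the table), 20 mm before the fixed jaw's face, midway across the jaws, right below where the buffer's centre belongs; axes as the clamp's. The jaws close along y. The moving jaw starts open, its face 50 mm or more from here on the -y side; the x sides are free.
- anvil: The fixed grey jaw, 64 mm wide, 26 mm thick, top 52 mm above the table. Origin: on the bed, midway across its clamping face, which looks to -y (to the crank). The orange moving jaw is set on its carriage by hand, differently each time by up to 12 mm, so it meets a buffer standing here at some crank angle between 11 and 14 rad: this must be felt.
- crank (a joint): Crank angle, rad: grows when wound clockwise seen from above, driving the moving jaw 4 mm per rad (25 mm a turn) towards the fixed jaw. At angle q the grip is at clamp x = -60 sin q, y = -60 cos q (mm). Starts at 0 to 2.4. It has a steady drag, about 7 N at the grip while turning slowly (it may read less, down to nothing, when stopped), and stays where it is left.
- grip_center (a point): Centre of the red upright grip, 22 mm across, 54 mm tall, free to spin on its pin, 60 mm from the crank axis; this centre is 133 mm above the table. The hand can keep its yaw all round. Once the jaw bears, its spring facing raises the push needed here by 4 N per rad above the drag: 2 to 5 N above it (3.5: 0.9 rad past first bearing) is firm, over 6 N crushes the buffer.
- buffer: The green moulded buffer: foot 30 x 40 x 36 mm (x, y, z), above it a narrower head 30 x 26 x 19 mm, steel bush on top; 55 mm tall in all, about 90 g. Origin: centre of its underside. Across its x it is 30 mm wide over the full height (take it there); the 40 mm way, its y, goes between the jaws, either way round.
- buffer_center (a point): Centre of the green buffer, half-way up (27.5 mm above its underside); axes as the buffer's.
- flask: Bystander: amber drinking flask with yellow cap, 60 mm across, 170 mm tall. Origin: centre of its underside.
- jar: Bystander: glass jar with red lid, 56 mm across, 80 mm tall. Origin: centre of its underside.
- file_tin: Bystander: square brass-coloured tin 70 x 70 x 85 mm with files standing in it. Origin: centre of its underside.
- scraper: Bystander: flat steel scraper with blue handle, 130 x 18 mm, 6 mm thick. Origin: centre of its underside.
- strip_a: Bystander: small green moulded strip 52 x 14 x 12 mm. Origin: centre of its underside.
- strip_b: Bystander: another small green strip, same size. Origin: centre of its underside.
- pad: Bystander: dark red abrasive pad 70 x 70 x 12 mm. Origin: centre of its underside.
There are look-alikes about, which are no part of the job. There is more than one size of the buffer; the one meant has the size given above.

How it is judged (in metres and radians):
On the way, in this order (a step that is already met when the one before it is completed fails the run):
1. the buffer stands let go on the bed between the open jaws, midway across (within 12 mm) and square (within 0.2 rad) (x of buffer_center in the frame of seat between -0.012 and 0.012 m and z of buffer_center in the frame of seat between 0.0235 and 0.0315 m and angle between buffer_center's own z axis and vertical below 0.1 rad and angle between the y axis of buffer_center and the y axis of seat, either way round below 0.2 rad and y of buffer_center in the frame of seat between -0.03 and 0.005 m and contact force between the fingers and buffer below 0.2 N and value of joint crank below 3 rad and linear speed of buffer below 0.03 m/s), for 0.2 s.
2. the crank is being wound by its grip (past 7 rad) (value of joint crank above 7 rad and distance between the grasp point and grip_center below 0.05 m and x of buffer_center in the frame of seat between -0.012 and 0.012 m and z of buffer_center in the frame of seat between 0.0235 and 0.0315 m and angle between buffer_center's own z axis and vertical below 0.1 rad and angle between the y axis of buffer_center and the y axis of seat, either way round below 0.2 rad), for 0.1 s.
3. the buffer is clamped with at least 25 N (contact force between anvil and buffer above 25 N and distance between the grasp point and grip_center below 0.05 m and x of buffer_center in the frame of seat between -0.012 and 0.012 m and z of buffer_center in the frame of seat between 0.0235 and 0.0315 m and angle between buffer_center's own z axis and vertical below 0.1 rad and angle between the y axis of buffer_center and the y axis of seat, either way round below 0.2 rad), for 0.2 s.
At the end, for the whole second after the job is handed in: The buffer stands upright (within 0.1 rad) on the bed, midway across the jaws (within 12 mm), square (within 0.2 rad) and against the fixed jaw (its centre 16.5 to 22.5 mm from the jaw's face), held with 25 to 95 N; it and the crank are still, and the robot has let go (x of buffer_center in the frame of seat between -0.012 and 0.012 m and z of buffer_center in the frame of seat between 0.0235 and 0.0315 m and angle between buffer_center's own z axis and vertical below 0.1 rad and angle between the y axis of buffer_center and the y axis of seat, either way round below 0.2 rad and contact force between anvil and buffer between 25 and 95 N and linear speed of buffer below 0.02 m/s and velocity of joint crank between -0.1 and 0.1 rad/s and y of buffer_center in the frame of anvil between -0.0225 and -0.0165 m); the robot touches nothing.
It fails at once if the buffer is crushed (more than 95 N on the fixed jaw) (contact force between anvil and buffer above 95 N).
It fails at once if the grip is let go after winding has begun (crank past 3 rad) and before the buffer is held (20 N) (value of joint crank above 3 rad and contact force between anvil and buffer below 20 N and not (distance between the grasp point and grip_center below 0.05 m)).
It fails at once if the crank is spun (faster than 6 rad/s) or wound backwards by hand at speed (more than 2 rad/s) (velocity of joint crank above 6 rad/s or velocity of joint crank below -2 rad/s).
It fails at once if another thing on the table is moved more than 30 mm (distance of any of flask, jar, file_tin, scraper, strip_a, strip_b, pad from where it was at the start of the episode above 0.03 m).
It also fails if it takes over 72 s, if anything falls off the work surface, if the arm or the gripper's body presses on something with over 40 N, if the wrist force passes 120 N, or if a joint passes its speed limit or range.

## Robot

A 6-joint arm with a two-finger parallel gripper is mounted at the origin on the work surface. World frame = base frame: x ahead of the robot, y to its left, z up, the work surface at z = 0. Lengths are in m, angles in degrees, forces in N, time in s.
With the tool pointing down it reaches from about 0.35 to 0.975 m from the base axis. Payload 7.1 kg.
Tool frame: the origin (TCP) lies at the very end of the fingers, on their centre line; the grasp point (between the pads) lies 19 mm behind it; z points along the fingers, y is the line along which they close (so a half turn about z gives the same grasp; the last joint's range is limited). The gripper opens to 88 mm and grips with 3 to 60 N. Pads are 20 mm wide; open, the fingers measure 115 mm over their backs; the gripper's body (75 mm by 178 mm) begins 61 mm behind the grasp point.
Start: joints at [-67.323, 24.242, 93.386, -0, 62.372, -1.089], TCP at [0.252, -0.572, 0.223] pointing down, gripper open.
Joint ranges: [-172.04, 172.04], [-51.8, 120.97], [4.93, 147.93], [-75.15, 255.16], [6.16, 154.13], [-145.62, 145.62]. Speed limits (degrees/s): [136.94, 136.94, 172.46, 180, 180, 180].

## Interface

Orientations are given as a 3x3 rotation matrix whose columns are the frame's x, y, z axes.
In Python, from workcell import r, cams gives the robot as it stands.
- The arm moves only by the shell command python3 -m inch 'ROWS' [OPENING]. ROWS is JSON, a list of rows, each an object with "linear": the shift along the tool's x, y, z in cm, a list of three; "yaw": the turn about the tool's z in units of 8 degrees (1.0 is 8 degrees). A call has 1 to 5 rows; each row is the pose to reach, as a shift and turn from the pose commanded when the call began, along the tool's axes at that moment; what a row does not reach only later rows make up. A row lasts 1/8 s, in which the tool goes at most 62.5 mm and 10.7 degrees, less where a joint would pass 70% of its speed; a pose out of reach is approached as far as the arm can. A call with a gripper value outside its range is refused whole. OPENING is the gripper command: -1 is shut, 1 is fully open, values between are in proportion, set as the call begins (- or left out, the last holds). The fingers move at their own pace and stop on an object; the grip force is fixed at half the most. Time passes only in rows, so rows that repeat a pose let the fingers close. It gives the time, the measured TCP pose, the force, the opening and the grip force at its end, in the units of the state.
- r.get_state(): the state, without advancing time (a new reading comes with each control period).
- cams.camera(name): name is "side" or "top" or "wrist"; returns a dict with "pixels" (480x640x3 uint8, red, green, blue), "mtx" (3x3 intrinsics, pixels), "rvec" (rotation vector, rad) and "tvec" (3), from world to camera coordinates, as OpenCV has them. Camera axes: x right, y down, z forward; pixel columns grow to the right and rows downward; lengths in m; the calibration is good to about 2 mm. A picture is of the moment at which its call begins. There is no depth.
- r.sign_off(): hands the job in; it is judged then, once.
The state is a dict: "time_s": time; "qpos": joint angles; "joint_velocities": joint speeds; "tau": joint torques, N m; "tool_pos": TCP position; "orientation": TCP orientation; "ft_force": force on the tool from outside, world axes, zero at the start; "wrist_torque": the same for the moment, N m; "grip_width": finger opening in m; "gripper_force": force on a finger pad.
Only numpy, scipy, OpenCV 4.12 (cv2) and the standard library are available. Lean on these libraries where they do the work, as an engineer would, in place of code of your own. Each camera call takes 0.05 s, during which the arm holds its last target. There are 200 camera calls.

## Working session

There is one attempt and no reset: what is moved stays moved. The work goes in short steps, Python scripts to look and compute and a shell command to move; the robot and the scene stay as the last step left them, time stands still between calls to the robot, and variables do not carry over. Pictures are saved under pics/ and viewed, at most 10 in all, crops included, and the job is handed in when it is done.

```bash
ls; mkdir -p pics
python3 - <<'E'
from workcell import r,cams
import cv2,pickle,numpy as np
s=r.get_state();print({k:np.round(v,3).tolist() for k,v in s.items()})
d={}
for n in("side","top","wrist"):
    c=cams.camera(n);d[n]=c;cv2.imwrite(f"pics/{n}0.png",c["pixels"][:,:,::-1])
    R=cv2.Rodrigues(c["rvec"])[0];print(n,(-R.T@c["tvec"].ravel()).round(3),R[2].round(2),c["mtx"][0,0])
pickle.dump(d,open("d0.pkl","wb"))
E
```

```text
pics
{'time_s': 0.0, 'qpos': [-67.322, 24.283, 93.431, -0.002, 62.371, -1.089], 'joint_velocities': [-0.067, -0.113, -0.039, 0.015, 0.004, 0.089], 'tau': [0.0, -54.463, -27.367, 0.064, 0.023, -0.0], 'tool_pos': [0.252, -0.571, 0.222], 'orientation': [[0.915, 0.403, -0.001], [0.403, -0.915, 0.001], [-0.0, -0.001, -1.0]], 'ft_force': [0.568, 0.442, -0.036], 'wrist_torque': [0.004, 0.039, 0.03], 'gripper_force': 0.0, 'grip_width': 0.088}
side [0.228 0.661 0.857] [ 0.33 -0.63 -0.71] 477.98795160965113
top [0.495 0.004 1.352] [ 0.06 -0.   -1.  ] 488.6687441948292
wrist [ 0.323 -0.54   0.384] [-0.26 -0.11 -0.96] 432.6807206945842
```

View pics/top0.png

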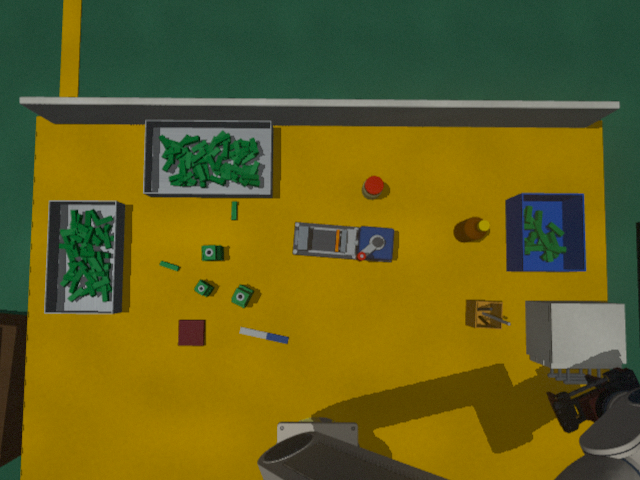

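View pics/side0.png

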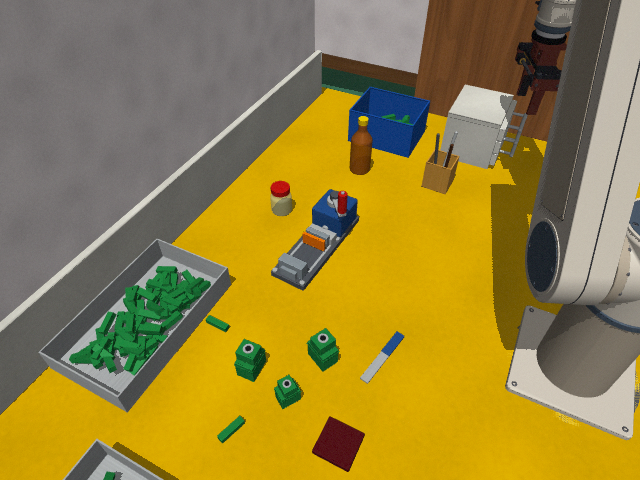

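The top view shows three buffers at (212,253), (204,288, the small one) and (242,296). The clamp spans (293..397, 222..262), with the jaws to the left (+y) and the red grip near (361,256). In the side view the same buffers are at (250,358), (287,390) and (323,347).

```bash
cat > h.py <<'E'
import cv2,pickle,numpy as np
def cast(c,uv,z):
    R=cv2.Rodrigues(c["rvec"])[0];o=-R.T@np.ravel(c["tvec"])
    p=cv2.undistortPoints(np.array([[uv]],float),c["mtx"],None)[0,0]
    d=R.T@np.r_[p,1];return o+d*(z-o[2])/d[2]
def P(c):return c["mtx"]@np.c_[cv2.Rodrigues(c["rvec"])[0],np.ravel(c["tvec"])]
def tri(c1,a,c2,b):
    X=cv2.triangulatePoints(P(c1),P(c2),np.array(a,float)[:,None],np.array(b,float)[:,None]);return (X[:3]/X[3]).ravel()
E
python3 - <<'E'
from h import *
d=pickle.load(open("d0.pkl","rb"));T,S=d["top"],d["side"]
def rings(c,roi):
    x0,y0,x1,y1=roi;im=c["pixels"][y0:y1,x0:x1];h=cv2.cvtColor(im,cv2.COLOR_RGB2HSV)
    g=cv2.inRange(h,(45,90,20),(85,255,255));n,l,st,ce=cv2.connectedComponentsWithStats(g)
    w=cv2.inRange(h,(0,0,110),(180,70,255));m,l2,s2,c2=cv2.connectedComponentsWithStats(w)
    print("green",[(st[i].tolist(),(ce[i]+[x0,y0]).round(1).tolist()) for i in range(1,n) if st[i][4]>30])
    print("white",[(s2[i][4],(c2[i]+[x0,y0]).round(2).tolist()) for i in range(1,m) if s2[i][4]>4])
rings(T,(190,235,262,315));rings(S,(225,320,350,415))
a=cv2.resize(T["pixels"][235:315,190:270],(400,400),interpolation=2)
b=cv2.resize(S["pixels"][320:420,230:350],(400,333),interpolation=2)
e=cv2.resize(T["pixels"][212:272,285:405],(800,400),interpolation=2)[:, :400*2]
x=np.zeros((800,800,3),np.uint8)[:600]
x=np.zeros((600,800,3),np.uint8)
x[:300,:300]=cv2.resize(T["pixels"][235:315,190:270],(300,300));x[:300,300:660]=cv2.resize(S["pixels"][320:420,230:350],(360,300))
x[300:600,:540]=cv2.resize(T["pixels"][212:272,288:396+0],(540,300))
x[300:600,545:800]=cv2.resize(S["pixels"][180:300,265:367],(255,300))
cv2.imwrite("pics/crop.png",x[:,:,::-1])
E
```

```text
green [([12, 10, 21, 16, 240], [212.6, 252.6]), ([5, 45, 18, 16, 152], [203.9, 288.0]), ([42, 50, 22, 23, 229], [241.6, 295.1])]
white [(np.int32(37), [208.57, 251.65]), (np.int32(24), [200.71, 287.83]), (np.int32(37), [239.76, 296.24])]
green [([82, 8, 32, 43, 807], [323.0, 350.4]), ([9, 19, 32, 43, 845], [249.5, 360.9]), ([49, 55, 27, 34, 530], [287.0, 392.4])]
white [(np.int32(49), [322.88, 337.84]), (np.int32(54), [248.06, 347.94]), (np.int32(34), [286.56, 383.21])]
```

View pics/crop.png

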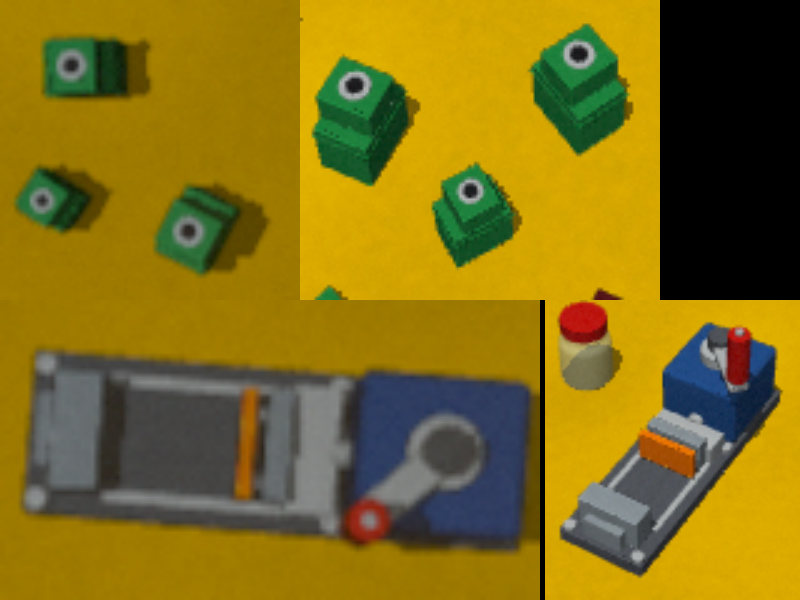

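The crops show the two large buffers A (ring at top 208.6,251.7) and C (239.8,296.2) and a small one B. Next I triangulate their heights, along with the clamp's bed edges, crank hub and grip.

Run:
```python
from h import *
d=pickle.load(open("d0.pkl","rb"));T,S=d["top"],d["side"]
for n,a,b in(("A",(208.57,251.65),(248.06,347.94)),("B",(200.71,287.83),(286.56,383.21)),("C",(239.76,296.24),(322.88,337.84))):
    print(n,tri(T,a,S,b).round(4))
# foot outline sizes of the silhouettes at top: head hue bright region
for c,n in((T,"top"),):
  for (u,v) in ((212,252),(204,288),(242,295)):
    im=cv2.resize(c["pixels"][v-16:v+16,u-16:u+16],None,fx=8,fy=8,interpolation=cv2.INTER_CUBIC)
    h=cv2.cvtColor(im,cv2.COLOR_RGB2HSV)
    for lo in(20,100):
        g=cv2.inRange(h,(45,90,lo),(85,255,255));k,_=cv2.findContours(g,0,2);k=max(k,key=cv2.contourArea)
        q=cv2.boxPoints(cv2.minAreaRect(k))/8+[u-16,v-16]-.44
        W=np.array([cast(T,p,.055 if lo>50 else .03)[:2] for p in q])
        print((u,v),lo,"sides",np.linalg.norm(W[1]-W[0]).round(4),np.linalg.norm(W[2]-W[1]).round(4),"dirs",np.degrees(np.arctan2(*(W[1]-W[0])[::-1])).round(1),W.mean(0).round(4))
# clamp: bed corners approx (from zoomed crop x5), foot of crop origin (288,212)
for n,p,z in(("bed far-left",(40,352),.016),("near-left",(22,512),.016),("near-right",(340,535),.016),("gear far-r",(531,384),.08),("gear near-r",(520,548),.08),("gear far-l",(366,372),.08),("gear near-l",(352,540),.08)):
    uv=(288+p[0]/5-.4,212+(p[1]-300)/5-.4);print(n,np.round(uv,1),cast(T,uv,z).round(4))
h=cv2.cvtColor(T["pixels"],cv2.COLOR_RGB2HSV)
m=cv2.inRange(h,(0,150,60),(6,255,255))|cv2.inRange(h,(174,150,60),(180,255,255))
m[:, :340]=0;m[:240]=0;m[280:]=0;m[:,380:]=0;print("grip top px",np.argwhere(m).mean(0)[::-1],m.sum()/255)
o=cv2.inRange(h,(8,180,120),(18,255,255));o[:,:320]=0;o[:,350:]=0;o[:220]=0;o[265:]=0;print("jaw",np.argwhere(o).mean(0)[::-1],o.sum()/255)
b=cv2.inRange(h,(100,120,40),(125,255,255));b[:,:340]=0;b[:,410:]=0;b[:215]=0;b[270:]=0
k,_=cv2.findContours(b,0,2);k=max(k,key=cv2.contourArea);q=cv2.boxPoints(cv2.minAreaRect(k))
W=np.array([cast(T,p,.08)[:2] for p in q]);print("gear",W.round(4).tolist(),W.mean(0))
# grip triangulated: side red
h=cv2.cvtColor(S["pixels"],cv2.COLOR_RGB2HSV);m=cv2.inRange(h,(0,150,60),(6,255,255))|cv2.inRange(h,(174,150,60),(180,255,255))
m[:185]=0;m[230:]=0;m[:,:320]=0;m[:,365:]=0;a=np.argwhere(m);print("side grip",a.mean(0)[::-1],a.min(0),a.max(0))
```

```text
A [0.5639 0.2873 0.07  ]
B [0.4688 0.3096 0.0537]
C [0.4481 0.2035 0.0697]
(212, 252) 20 sides 0.0577 0.0407 dirs -87.6 [0.5644 0.2864]
(212, 252) 100 sides 0.0339 0.0369 dirs -87.5 [0.5641 0.2924]
(204, 288) 20 sides 0.0353 0.0431 dirs -32.7 [0.4672 0.3082]
(204, 288) 100 sides 0.0289 0.027 dirs -32.7 [0.4694 0.3104]
(242, 295) 20 sides 0.0533 0.0439 dirs -27.5 [0.4489 0.205 ]
(242, 295) 100 sides 0.0377 0.0394 dirs -26.8 [0.4442 0.206 ]
bed far-left [295.6 222. ] [0.6505 0.062  0.016 ]
near-left [292. 254.] [0.5623 0.071  0.016 ]
near-right [355.6 258.6] [ 0.5511 -0.1032  0.016 ]
gear far-r [393.8 228.4] [ 0.6282 -0.1978  0.08  ]
gear near-r [391.6 261.2] [ 0.5423 -0.1919  0.08  ]
gear far-l [360.8 226. ] [ 0.6338 -0.1114  0.08  ]
gear near-l [358.  259.6] [ 0.5458 -0.1043  0.08  ]
grip top px [361.25       255.68181818] 44.0
jaw [336.70689655 240.68965517] 58.0
gear [[0.5568, -0.1047], [0.6329, -0.1114], [0.6259, -0.1956], [0.5498, -0.1886]] [ 0.59137518 -0.15007975]
side grip [341.84831461 202.43258427] [191 338] [213 346]
```

Only B is about 55 mm tall (A and C are 70 mm), so B is the target, at about (0.469,0.310). I'll hover over it and look with the wrist camera to get its yaw.

```bash
python3 -m inch '[{"linear":[3.6,-4.7,-2],"yaw":0},{"linear":[7.2,-9.4,-4],"yaw":0},{"linear":[10.8,-14.1,-4],"yaw":0},{"linear":[14.4,-18.8,-4],"yaw":0},{"linear":[18,-23.5,-4],"yaw":0}]' 1
python3 -m inch '[{"linear":[3.7,-4.8,0],"yaw":0},{"linear":[7.4,-9.6,0],"yaw":0},{"linear":[11.1,-14.4,0],"yaw":0},{"linear":[14.8,-19.2,0],"yaw":0},{"linear":[18.5,-24,0],"yaw":0}]'
python3 -m inch '[{"linear":[3.8,-4.9,0],"yaw":-1.3},{"linear":[7.6,-9.8,1],"yaw":-2.6},{"linear":[11.4,-14.6,2],"yaw":-3.9},{"linear":[15.2,-19.5,4],"yaw":-5.2},{"linear":[18.9,-24.3,6],"yaw":-6.5}]'
python3 -m inch '[{"linear":[0,0,0],"yaw":-1},{"linear":[0,0,0],"yaw":-2},{"linear":[0,0,0],"yaw":-2}]'
python3 - <<'E'
from workcell import r,cams
from h import *
s=r.get_state();c=cams.camera("wrist");pickle.dump((s,c),open("w1.pkl","wb"));cv2.imwrite("pics/w1.png",c["pixels"][:,:,::-1])
print(s["tool_pos"],s["orientation"],s["qpos"])
E
```

```text
time_s: 0.78
tool_pos: [0.3219, -0.2825, 0.2627]
orientation: [[0.915, 0.403, 0.0], [0.403, -0.915, -0.0], [0.0, 0.0, -1.0]]
ft_force: [0.5, 0.4, -0.5]
grip_width: 0.088
gripper_force: 0.0
time_s: 1.4
tool_pos: [0.3946, 0.0118, 0.2629]
orientation: [[0.915, 0.403, 0.001], [0.403, -0.915, -0.0], [0.001, 0.0, -1.0]]
ft_force: [0.1, -0.1, -0.3]
grip_width: 0.0875
gripper_force: 0.0
time_s: 2.02
tool_pos: [0.4688, 0.3069, 0.2033]
orientation: [[0.24, 0.971, 0.0], [0.971, -0.24, 0.0], [0.0, 0.0, -1.0]]
ft_force: [1.5, -0.9, -0.2]
grip_width: 0.0879
gripper_force: 0.0
time_s: 2.4
tool_pos: [0.4684, 0.3048, 0.2035]
orientation: [[-0.03, 1.0, -0.001], [1.0, 0.03, -0.0], [-0.0, -0.001, -1.0]]
ft_force: [0.6, 0.8, 0.1]
grip_width: 0.0881
gripper_force: 0.0
[0.46837209 0.30478795 0.20351266] [[-2.99557769e-02  9.99550997e-01 -6.74809677e-04]
 [ 9.99551133e-01  2.99554770e-02 -4.50190095e-04]
 [-4.29773712e-04 -6.87992571e-04 -9.99999671e-01]] [ 3.18342415e+01  2.01013493e+01  1.02733863e+02 -1.80840726e-03
  5.72112405e+01  3.01186334e+01]
```

View pics/w1.png

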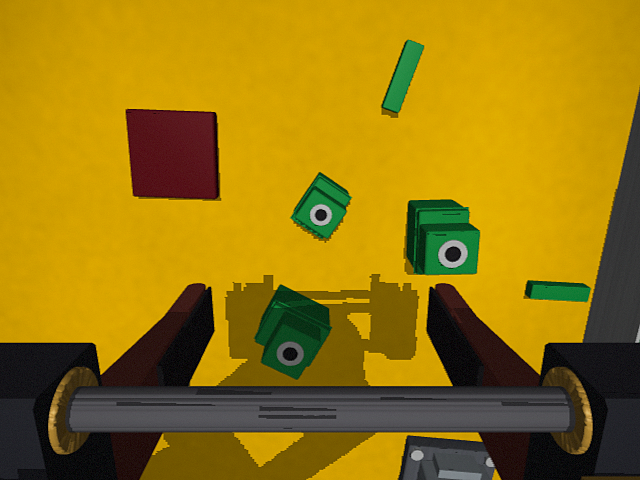

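The wrist view shows B (ring at 320,214), with A at (452,254) and C at (290,353). I'll measure B's head face.

Run:
```python
from h import *
s,c=pickle.load(open("w1.pkl","rb"))
u0,v0=275,160;im=c["pixels"][v0:v0+95,u0:u0+90];h=cv2.cvtColor(im,cv2.COLOR_RGB2HSV)
g=cv2.inRange(h,(45,90,20),(85,255,255));print("V pct",np.percentile(h[...,2][g>0],[5,25,50,75,95]))
w=cv2.inRange(h,(0,0,110),(180,70,255));ce=np.argwhere(w).mean(0)[::-1]+[u0,v0];print("ring",ce,cast(c,ce,.055))
for lo in(20,110,125):
    m=cv2.inRange(h,(45,90,lo),(85,255,255))|(w if lo>20 else 0);m=cv2.morphologyEx(m,cv2.MORPH_CLOSE,np.ones((7,7)));m=cv2.morphologyEx(m,cv2.MORPH_OPEN,np.ones((5,5)))
    k,_=cv2.findContours(m,0,2);k=max(k,key=cv2.contourArea)
    W=np.array([cast(c,p[0]+[u0,v0],.055)[:2] for p in k]).astype(np.float32)*1000
    q=cv2.boxPoints(cv2.minAreaRect(W));e=q[1]-q[0];f=q[2]-q[1]
    for e in(e,f):print(lo,"side",np.linalg.norm(e).round(1),"dir",(np.degrees(np.arctan2(e[1],e[0]))%180).round(1),q.mean(0).round(1))
a=cv2.resize(im,None,fx=6,fy=6,interpolation=2);cv2.imwrite("pics/b.png",a[:,:,::-1])
```

```text
V pct [ 56.  96. 130. 133. 137.]
ring [320.36363636 214.47727273] [0.46930293 0.31055396 0.055     ]
20 side 32.5 dir 147.9 [470.6 316.1]
20 side 40.4 dir 57.9 [470.6 316.1]
110 side 31.6 dir 147.5 [470.3 315.3]
110 side 38.0 dir 57.5 [470.3 315.3]
125 side 31.0 dir 147.8 [470.2 315.5]
125 side 37.7 dir 57.8 [470.2 315.5]
```

View pics/b.png

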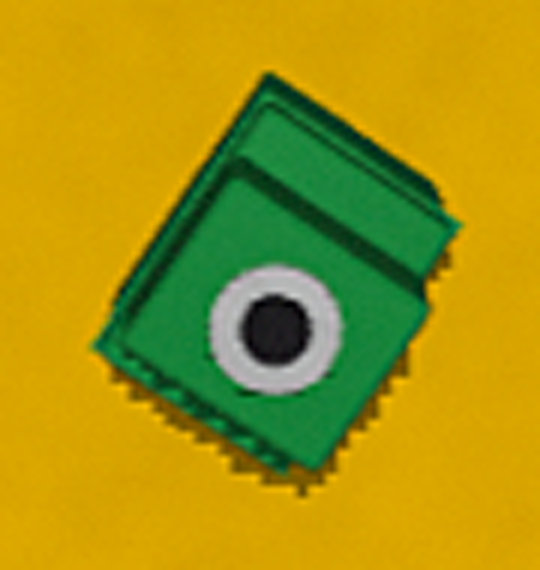

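The steps run along 57.8°, so the buffer's long axis lies at 57.8° and its 30 mm axis at -32.2°, with its centre at (0.469,0.310). I'll turn the tool, go down with the fingers partly open to clear A, and grip.

```bash
python3 -m inch '[{"linear":[0.5,0.1,0],"yaw":1.3},{"linear":[0.5,0.1,2],"yaw":2.6},{"linear":[0.5,0.1,5],"yaw":3.9},{"linear":[0.5,0.1,8],"yaw":4.24},{"linear":[0.5,0.1,10],"yaw":4.24}]' 0.35
python3 -m inch '[{"linear":[0,0,3],"yaw":0},{"linear":[0,0,6],"yaw":0},{"linear":[0,0,8.3],"yaw":0},{"linear":[0,0,8.3],"yaw":0}]'
python3 -m inch '[{"linear":[0,0,0],"yaw":0},{"linear":[0,0,0],"yaw":0},{"linear":[0,0,0],"yaw":0},{"linear":[0,0,0],"yaw":0}]' -1
```

```text
time_s: 3.08
tool_pos: [0.4692, 0.3092, 0.1028]
orientation: [[0.536, 0.844, -0.001], [0.844, -0.536, -0.0], [-0.001, -0.0, -1.0]]
ft_force: [-0.4, -0.3, 0.0]
grip_width: 0.0591
gripper_force: 0.0
time_s: 3.58
tool_pos: [0.4685, 0.3089, 0.0196]
orientation: [[0.534, 0.845, -0.003], [0.845, -0.534, -0.002], [-0.003, -0.001, -1.0]]
ft_force: [-0.3, 0.1, 0.2]
grip_width: 0.0594
gripper_force: 0.0
time_s: 4.08
tool_pos: [0.4699, 0.31, 0.0217]
orientation: [[0.532, 0.847, 0.001], [0.847, -0.532, 0.001], [0.001, 0.0, -1.0]]
ft_force: [-0.6, -0.4, 6.4]
grip_width: 0.0296
gripper_force: 30.0
```

Gripped at 29.6 mm as expected. Lift and carry it to hover over the seat, turning square on the way.

```bash
python3 -m inch '[{"linear":[0,0,-5],"yaw":0},{"linear":[0,0,-10],"yaw":0},{"linear":[-2,3,-14],"yaw":0},{"linear":[-5,7.4,-17],"yaw":0},{"linear":[-8,12,-18],"yaw":0}]'
python3 -m inch '[{"linear":[-3,4.5,0],"yaw":-1},{"linear":[-6,9,0],"yaw":-2},{"linear":[-9,13.5,0],"yaw":-3},{"linear":[-10.1,15,0],"yaw":-3.44},{"linear":[-10.1,15,0],"yaw":-3.44}]'
python3 - <<'E'
from workcell import r,cams
from h import *
s=r.get_state();c=cams.camera("wrist");t=cams.camera("top");pickle.dump((s,c,t),open("w2.pkl","wb"));cv2.imwrite("pics/w2.png",c["pixels"][:,:,::-1])
print(s["tool_pos"],s["qpos"])
E
```

```text
time_s: 4.7
tool_pos: [0.5298, 0.1774, 0.2034]
orientation: [[0.531, 0.847, 0.004], [0.847, -0.531, 0.001], [0.003, 0.003, -1.0]]
ft_force: [0.7, 0.7, -0.7]
grip_width: 0.0301
gripper_force: 30.0
time_s: 5.32
tool_pos: [0.6018, 0.0116, 0.2007]
orientation: [[0.084, 0.996, -0.0], [0.996, -0.084, 0.0], [0.0, -0.0, -1.0]]
ft_force: [0.2, 0.4, -1.4]
grip_width: 0.0297
gripper_force: 30.0
[0.60184564 0.01160743 0.20071496] [-2.94197862e-02  2.37892074e+01  9.73825957e+01  3.55962630e-03
  5.88420635e+01  4.78211623e+00]
```

View pics/w2.png

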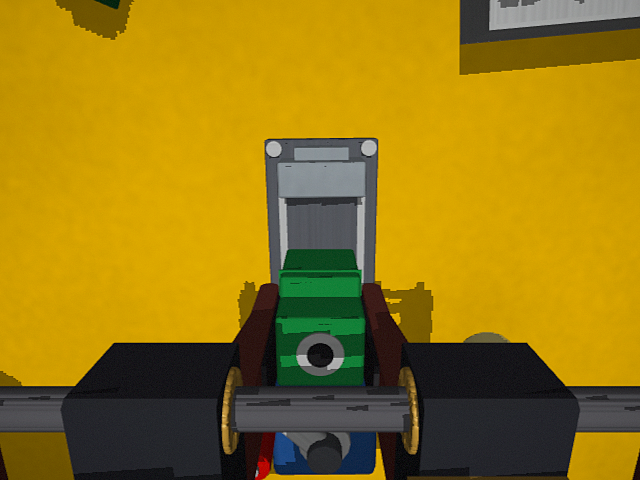

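The wrist view shows the bed end at corners (265,139) and (378,138), and the anvil top at v 163–198, u 278–366. The clamp edges run vertical in the picture, so the hand is square. I'll convert these to the seat position.

Run:
```python
from h import *
s,c,t=pickle.load(open("w2.pkl","rb"))
im=c["pixels"].astype(int);g=cv2.cvtColor(c["pixels"],cv2.COLOR_RGB2GRAY).astype(int)
sat=(im[...,0]-im[...,2])
L=[];R=[]
for v in range(145,265,8):
    dark=np.where(sat[v,240:400]<40)[0]+240
    L.append(cast(c,(dark[0]-.5,v),.016)[:2]);R.append(cast(c,(dark[-1]+.5,v),.016)[:2])
L,R=np.array(L),np.array(R)
for n,A in(("L",L),("R",R)):
    p=np.polyfit(A[:,1],A[:,0],1);print(n,"angle",90-np.degrees(np.arctan(p[0])),"x at y=0.013",np.polyval(p,.013))
for u in(300,320,345):
    col=g[150:230,u];dd=np.diff(col);print(u,"edges",[(i+150,dd[i]) for i in np.argsort(-abs(dd))[:6]])
row=g[180,255:390];dd=np.diff(row);print([(i+255,dd[i]) for i in np.argsort(-abs(dd))[:8]])
for uv in((278.5,198.5),(366.5,198.5),(278.5,163),(366.5,163)):print("anvil",uv,cast(c,uv,.052).round(4))
for uv in((265,138.5),(378,138.5)):print("bed",cast(c,uv,.016).round(4))
print("T: buffer ring",cast(c,(320,355),.2007+.035).round(4))
```

```text
L angle 85.77603305876643 x at y=0.013 0.5595911170005073
R angle 85.79450923531734 x at y=0.013 0.6484151578658252
300 edges [(np.int64(162), np.int64(55)), (np.int64(197), np.int64(-53)), (np.int64(159), np.int64(-45)), (np.int64(204), np.int64(44)), (np.int64(160), np.int64(-32)), (np.int64(196), np.int64(-29))]
320 edges [(np.int64(159), np.int64(-62)), (np.int64(196), np.int64(-42)), (np.int64(161), np.int64(40)), (np.int64(162), np.int64(33)), (np.int64(197), np.int64(-33)), (np.int64(202), np.int64(31))]
345 edges [(np.int64(159), np.int64(-80)), (np.int64(196), np.int64(-60)), (np.int64(162), np.int64(53)), (np.int64(203), np.int64(39)), (np.int64(195), np.int64(-35)), (np.int64(161), np.int64(23))]
[(np.int64(376), np.int64(85)), (np.int64(265), np.int64(-57)), (np.int64(364), np.int64(-39)), (np.int64(264), np.int64(-39)), (np.int64(277), np.int64(31)), (np.int64(377), np.int64(27)), (np.int64(278), np.int64(23)), (np.int64(375), np.int64(-21))]
anvil (278.5, 198.5) [0.5741 0.0317 0.052 ]
anvil (366.5, 198.5) [0.6378 0.0264 0.052 ]
anvil (278.5, 163) [0.5769 0.0571 0.052 ]
anvil (366.5, 163) [0.6392 0.0519 0.052 ]
bed [0.5648 0.0732 0.016 ]
bed [0.6527 0.0658 0.016 ]
T: buffer ring [0.6027 0.0122 0.2357]
```

Anvil face centre is at (0.6055,0.0297) with clamp y at about 85.5°. The measured face width of 64 mm and bed width of 89 mm match the spec. The aim is (0.6035,0.0045), 5 mm off the fixed jaw.

```bash
python3 -m inch '[{"linear":[-0.7,0.2,4],"yaw":0},{"linear":[-0.7,0.2,8],"yaw":0},{"linear":[-0.7,0.2,12],"yaw":0},{"linear":[-0.7,0.2,14.5],"yaw":0},{"linear":[-0.7,0.2,15.5],"yaw":0}]'
python3 -m inch '[{"linear":[0,0,0.4],"yaw":0},{"linear":[0,0,0.8],"yaw":0},{"linear":[0,0,0.8],"yaw":0}]'
```

```text
time_s: 6.05
tool_pos: [0.6018, 0.0071, 0.0445]
orientation: [[0.08, 0.997, -0.003], [0.997, -0.08, 0.0], [-0.0, -0.003, -1.0]]
ft_force: [-0.0, 1.2, -1.0]
grip_width: 0.0297
gripper_force: 30.0
time_s: 6.42
tool_pos: [0.6036, 0.0058, 0.0385]
orientation: [[0.081, 0.997, 0.001], [0.997, -0.081, 0.0], [0.0, 0.001, -1.0]]
ft_force: [-0.1, 0.0, -0.2]
grip_width: 0.03
gripper_force: 30.0
```

```bash
python3 -m inch '[{"linear":[0,0,0.1],"yaw":0},{"linear":[0,0,0.1],"yaw":0}]'; python3 -m inch '[{"linear":[0,0,0.1],"yaw":0},{"linear":[0,0,0.1],"yaw":0}]'
```

```text
time_s: 6.68
tool_pos: [0.6037, 0.0057, 0.0377]
orientation: [[0.081, 0.997, 0.001], [0.997, -0.081, 0.0], [0.0, 0.001, -1.0]]
ft_force: [0.0, 0.8, 4.1]
grip_width: 0.0299
gripper_force: 30.0
time_s: 6.92
tool_pos: [0.6037, 0.0056, 0.0377]
orientation: [[0.081, 0.997, 0.001], [0.997, -0.081, 0.0], [0.0, 0.001, -1.0]]
ft_force: [-4.5, 0.4, 14.4]
grip_width: 0.03
gripper_force: 30.0
```

Contact with the bed is clear. Release, rise, and check from above.

```bash
python3 -m inch '[{"linear":[0,0,0],"yaw":0},{"linear":[0,0,-0.1],"yaw":0},{"linear":[0,0,-0.1],"yaw":0},{"linear":[0,0,-0.1],"yaw":0}]' 0.3
python3 -m inch '[{"linear":[0,0,-2],"yaw":0},{"linear":[0,0,-6],"yaw":0},{"linear":[0,0,-11],"yaw":0},{"linear":[0,0,-16.4],"yaw":0},{"linear":[0,0,-16.4],"yaw":0}]'
python3 - <<'E'
from workcell import r,cams
from h import *
s=r.get_state();c=cams.camera("wrist");t=cams.camera("side");pickle.dump((s,c,t),open("w3.pkl","wb"))
x=np.zeros((480,800,3),np.uint8);x[:,:560]=c["pixels"][:,40:600];x[:400,560:]=cv2.resize(t["pixels"][170:300,280:358],(240,400));cv2.imwrite("pics/w3.png",x[:,:,::-1])
print(s["tool_pos"])
E
```

```text
time_s: 7.42
tool_pos: [0.6031, 0.0057, 0.0367]
orientation: [[0.081, 0.997, -0.0], [0.997, -0.081, 0.0], [-0.0, -0.0, -1.0]]
ft_force: [0.7, 0.1, -0.1]
grip_width: 0.0575
gripper_force: 0.0
time_s: 8.05
tool_pos: [0.6063, 0.0057, 0.2071]
orientation: [[0.081, 0.997, 0.01], [0.997, -0.081, -0.0], [0.001, 0.01, -1.0]]
ft_force: [0.4, -0.4, -0.4]
grip_width: 0.0569
gripper_force: 0.0
[0.60630084 0.00571294 0.20712526]
```

View pics/w3.png

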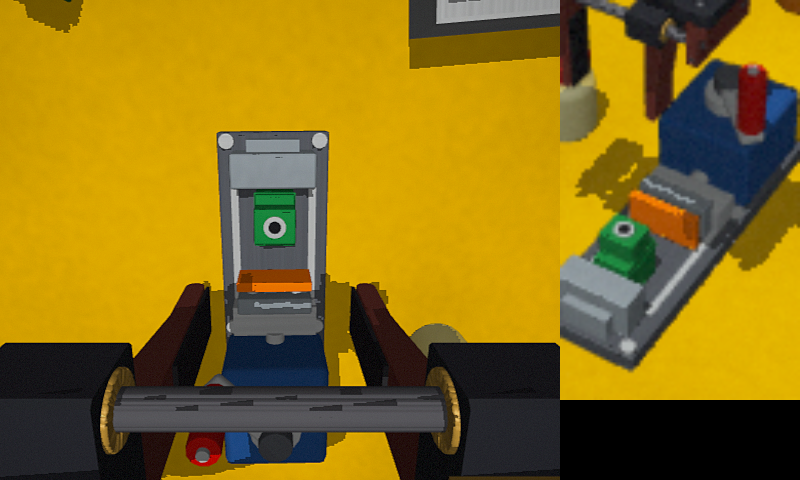

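The buffer stands upright, square and centred between the open jaws. In the wrist picture (offset 40) the grip top is at about (242,455) and the hub at (314,445). Next I locate the grip.

Run:
```python
from h import *
d=pickle.load(open("d0.pkl","rb"));T,S=d["top"],d["side"];s,c,t=pickle.load(open("w3.pkl","rb"))
o=np.array([.5915,-.1499]);a=np.radians(85.5);ey=np.array([np.cos(a),np.sin(a)]);ex=np.array([ey[1],-ey[0]])
def rep(n,w):
    v=w[:2]-o;x,y=v@ex,v@ey;q=np.arctan2(-x,-y);print(n,w.round(4),"clamp",round(x,4),round(y,4),"r",np.hypot(x,y).round(4),"q",q%(2*np.pi))
rep("top",cast(T,(361.25,255.7),.155))
rep("wrist grip pin",cast(c,(242.5,455),.160))
rep("tri",tri(T,(361.25,255.7),S,(342.3,193)))
rep("hub wrist",cast(c,(314,445),.105))
for q in np.arange(0,2.5,.2):
    w=o+ -.06*np.sin(q)*ex-.06*np.cos(q)*ey;print(q.round(1),w.round(4))
```

```text
top [ 0.5524 -0.1059  0.155 ] clamp -0.0424 0.0408 r 0.0589 q 2.337433114464093
wrist grip pin [ 0.553  -0.1055  0.16  ] clamp -0.0418 0.0413 r 0.0588 q 2.3490093819591475
tri [ 0.5525 -0.1053  0.1594] clamp -0.0423 0.0414 r 0.0592 q 2.344826389698068
hub wrist [ 0.5911 -0.151   0.105 ] clamp -0.0003 -0.0011 r 0.0011 q 0.2690178189268781
0.0 [ 0.5868 -0.2097]
0.2 [ 0.575  -0.2076]
0.4 [ 0.5639 -0.2032]
0.6 [ 0.5538 -0.1966]
0.8 [ 0.5453 -0.1882]
1.0 [ 0.5386 -0.1783]
1.2 [ 0.534  -0.1672]
1.4 [ 0.5318 -0.1554]
1.6 [ 0.5318 -0.1434]
1.8 [ 0.5343 -0.1317]
2.0 [ 0.5391 -0.1207]
2.2 [ 0.5459 -0.1109]
2.4 [ 0.5546 -0.1026]
```

All estimates agree: q ≈ 2.34 and the grip is at about (0.552,-0.105). The tool axes match the clamp's (tool x = clamp y, tool y = clamp x), so I move over the grip and descend.

```bash
python3 -m inch '[{"linear":[-4,-1.5,-0.5],"yaw":0},{"linear":[-8,-3,-0.5],"yaw":0},{"linear":[-11.4,-4.3,-0.5],"yaw":0},{"linear":[-11.4,-4.3,-0.5],"yaw":0},{"linear":[-11.4,-4.3,-0.5],"yaw":0}]'
python3 - <<'E'
from workcell import r,cams
from h import *
s=r.get_state();print(s["tool_pos"],s["orientation"].round(4) if hasattr(s["orientation"],'round') else s["orientation"])
R=np.array(s["orientation"]);d=R.T@(np.array([.5522,-.1050,.118])-s["tool_pos"]);print("shift cm",(d*100).round(2))
E
```

```text
time_s: 8.78
tool_pos: [0.5508, -0.104, 0.205]
orientation: [[0.081, 0.997, -0.002], [0.997, -0.081, 0.001], [0.001, -0.002, -1.0]]
ft_force: [-0.2, -0.5, -0.0]
grip_width: 0.0571
gripper_force: 0.0
[ 0.55078029 -0.1040439   0.2050178 ] [[ 8.120e-02  9.967e-01 -1.600e-03]
 [ 9.967e-01 -8.120e-02  6.000e-04]
 [ 5.000e-04 -1.700e-03 -1.000e+00]]
shift cm [-0.09  0.16  8.7 ]
```

```bash
python3 -m inch '[{"linear":[-0.1,0.1,2.5],"yaw":0},{"linear":[-0.1,0.1,5],"yaw":0},{"linear":[-0.1,0.1,7.5],"yaw":0},{"linear":[-0.1,0.1,8.7],"yaw":0},{"linear":[-0.1,0.1,8.7],"yaw":0}]'
python3 -m inch '[{"linear":[0,0,0],"yaw":0},{"linear":[0,0,0],"yaw":0},{"linear":[0,0,0],"yaw":0},{"linear":[0,0,0],"yaw":0}]' -1
python3 - <<'E'
from workcell import r
import numpy as np
s=r.get_state();o=np.array([.5915,-.1499]);a=np.radians(85.5);ey=np.array([np.cos(a),np.sin(a)]);ex=np.array([ey[1],-ey[0]]);v=s["tool_pos"][:2]-o
print(s["tool_pos"],s["ft_force"],s["grip_width"],"clamp",v@ex,v@ey,np.arctan2(-v@ex,-v@ey))
E
```

```text
time_s: 9.4
tool_pos: [0.5518, -0.1047, 0.1181]
orientation: [[0.08, 0.997, -0.002], [0.997, -0.08, 0.0], [0.0, -0.002, -1.0]]
ft_force: [0.3, 0.9, 0.5]
grip_width: 0.0573
gripper_force: 0.0
time_s: 9.9
tool_pos: [0.5523, -0.1056, 0.1193]
orientation: [[0.081, 0.997, 0.001], [0.997, -0.081, -0.0], [-0.0, 0.001, -1.0]]
ft_force: [0.1, -0.8, 1.4]
grip_width: 0.0211
gripper_force: 30.0
[ 0.55227892 -0.10562604  0.1193058 ] [ 0.07404081 -0.79490549  1.35145641] 0.021117590725756648 clamp -0.0425738671479353 0.04106022879956466 2.3380981253108803
```

The grip is held (21 mm) at q≈2.34. I'll tabulate the winding shifts.

Run:
```python
import numpy as np
P=lambda q:np.array([-6*np.cos(q),-6*np.sin(q)])
q=2.34
for k in range(8):
    print(round(q,2),[ (P(q+.25*i)-P(q)).round(2).tolist() for i in range(1,6)]);q+=1.25
```

```text
2.34 [[0.94, 1.17], [1.56, 2.53], [1.82, 4.0], [1.71, 5.49], [1.23, 6.91]]
3.59 [[-0.81, 1.26], [-1.91, 2.27], [-3.22, 2.99], [-4.67, 3.35], [-6.17, 3.35]]
4.84 [[-1.45, -0.37], [-2.76, -1.09], [-3.85, -2.12], [-4.66, -3.38], [-5.12, -4.8]]
6.09 [[-0.1, -1.49], [0.17, -2.96], [0.79, -4.32], [1.74, -5.48], [2.94, -6.38]]
7.34 [[1.38, -0.57], [2.87, -0.77], [4.35, -0.61], [5.75, -0.08], [6.98, 0.78]]
8.59 [[0.97, 1.13], [1.64, 2.48], [1.95, 3.94], [1.89, 5.43], [1.46, 6.87]]
9.84 [[-0.77, 1.28], [-1.83, 2.34], [-3.12, 3.09], [-4.56, 3.51], [-6.06, 3.55]]
11.09 [[-1.46, -0.33], [-2.79, -1.0], [-3.92, -1.99], [-4.77, -3.22], [-5.28, -4.63]]
```

```bash
python3 -m inch '[{"linear":[0.94,1.17,0],"yaw":0},{"linear":[1.56,2.53,0],"yaw":0},{"linear":[1.82,4.0,0],"yaw":0},{"linear":[1.71,5.49,0],"yaw":0},{"linear":[1.23,6.91,0],"yaw":0}]'
cat > q.py <<'E'
from workcell import r
import numpy as np
s=r.get_state();o=np.array([.5915,-.1499]);a=np.radians(85.5);ey=np.array([np.cos(a),np.sin(a)]);ex=np.array([ey[1],-ey[0]]);v=s["tool_pos"][:2]-o
x,y=v@ex,v@ey;q=np.arctan2(-x,-y);t=-np.cos(q)*ex+np.sin(q)*ey;n=-np.sin(q)*ex-np.cos(q)*ey;f=np.array(s["ft_force"][:2])
print("q",q%(2*np.pi),q%(2*np.pi)+2*np.pi,"r",np.hypot(x,y),"push",-f@t,"radial",f@n,"z",s["tool_pos"][2],"w",s["grip_width"])
E
python3 q.py
```

```text
time_s: 10.52
tool_pos: [0.6205, -0.0988, 0.1192]
orientation: [[0.08, 0.997, -0.004], [0.997, -0.08, 0.0], [-0.0, -0.004, -1.0]]
ft_force: [-9.0, -2.7, 8.9]
grip_width: 0.0212
gripper_force: 30.0
q 3.579439691823169 9.862624999002755 r 0.05871964339886297 push 6.487312219300165 radial -6.767875939362363 z 0.1191949589926833 w 0.021162784417733678
```

```bash
python3 -m inch '[{"linear":[-0.81,1.26,0],"yaw":0},{"linear":[-1.91,2.27,0],"yaw":0},{"linear":[-3.22,2.99,0],"yaw":0},{"linear":[-4.67,3.35,0],"yaw":0},{"linear":[-6.17,3.35,0],"yaw":0}]';python3 q.py
python3 -m inch '[{"linear":[-1.45,-0.37,0],"yaw":0},{"linear":[-2.76,-1.09,0],"yaw":0},{"linear":[-3.85,-2.12,0],"yaw":0},{"linear":[-4.66,-3.38,0],"yaw":0},{"linear":[-5.12,-4.8,0],"yaw":0}]';python3 q.py
```

```text
time_s: 11.15
tool_pos: [0.6503, -0.1617, 0.1193]
orientation: [[0.081, 0.997, -0.001], [0.997, -0.081, 0.002], [0.002, -0.001, -1.0]]
ft_force: [-3.1, 7.8, 5.6]
grip_width: 0.0213
gripper_force: 30.0
q 4.832491584174482 11.115676891354068 r 0.060003615845378715 push 6.994550915010353 radial -4.618930969656336 z 0.11926177415771469 w 0.021283841289961865
time_s: 11.78
tool_pos: [0.6005, -0.2107, 0.1194]
orientation: [[0.081, 0.997, 0.005], [0.997, -0.081, -0.001], [-0.001, 0.005, -1.0]]
ft_force: [7.3, 0.6, -2.8]
grip_width: 0.0216
gripper_force: 30.0
q 6.057909599325673 12.341094906505258 r 0.061447680514617804 push 7.32435308273168 radial 0.42854300399713685 z 0.11941025205589581 w 0.021568609903492374
```

```bash
python3 -m inch '[{"linear":[-0.1,-1.49,0],"yaw":0},{"linear":[0.17,-2.96,0],"yaw":0},{"linear":[0.79,-4.32,0],"yaw":0},{"linear":[1.74,-5.48,0],"yaw":0},{"linear":[2.94,-6.38,0],"yaw":0}]';python3 q.py
python3 -m inch '[{"linear":[1.38,-0.57,0],"yaw":0},{"linear":[2.87,-0.77,0],"yaw":0},{"linear":[4.35,-0.61,0],"yaw":0},{"linear":[5.75,-0.08,0],"yaw":0},{"linear":[6.98,0.78,0],"yaw":0}]';python3 q.py
```

```text
time_s: 12.4
tool_pos: [0.5372, -0.1776, 0.1194]
orientation: [[0.081, 0.997, 0.001], [0.997, -0.081, -0.003], [-0.003, 0.001, -1.0]]
ft_force: [1.8, -6.9, -1.4]
grip_width: 0.0211
gripper_force: 30.0
q 1.0212786765369606 7.304463983716547 r 0.06093775190023128 push 6.997472071299528 radial 1.5419162987696169 z 0.1193736497444958 w 0.02114888561220927
time_s: 13.02
tool_pos: [0.55, -0.1075, 0.1193]
orientation: [[0.08, 0.997, -0.001], [0.997, -0.08, -0.002], [-0.002, -0.001, -1.0]]
ft_force: [-1.8, -8.0, 1.8]
grip_width: 0.0213
gripper_force: 30.0
q 2.2891191535333464 8.572304460712932 r 0.05934227053305874 push 6.837356920238318 radial -4.463128567719936 z 0.11928239744391239 w 0.02133646849898469
```

```bash
python3 -m inch '[{"linear":[0.97,1.13,0],"yaw":0},{"linear":[1.64,2.48,0],"yaw":0},{"linear":[1.95,3.94,0],"yaw":0},{"linear":[1.89,5.43,0],"yaw":0},{"linear":[1.46,6.87,0],"yaw":0}]';python3 q.py
python3 -m inch '[{"linear":[-0.77,1.28,0],"yaw":0},{"linear":[-1.83,2.34,0],"yaw":0},{"linear":[-3.12,3.09,0],"yaw":0},{"linear":[-4.56,3.51,0],"yaw":0}]';python3 q.py
python3 - <<'E'
from workcell import cams
from h import *
P=lambda q:np.array([-6*np.cos(q),-6*np.sin(q)])
q=10.84
for k in range(8):
    print(round(q,2),[ (P(q+.1*i)-P(q)).round(2).tolist() for i in range(1,6)]);q+=.5
c=cams.camera("side");cv2.imwrite("pics/s4.png",cv2.resize(c["pixels"][170:300,260:390],(600,600))[:,:,::-1])
E
```

```text
time_s: 13.65
tool_pos: [0.6187, -0.0979, 0.1192]
orientation: [[0.08, 0.997, -0.004], [0.997, -0.08, -0.0], [-0.0, -0.004, -1.0]]
ft_force: [-10.6, -2.2, 9.5]
grip_width: 0.021
gripper_force: 30.0
q 3.544907174504577 9.828092481684163 r 0.05873650361287129 push 8.338187276541362 radial -6.856465405110296 z 0.11918627748825039 w 0.02101906630848351
time_s: 14.15
tool_pos: [0.6509, -0.1449, 0.1192]
orientation: [[0.081, 0.997, -0.002], [0.997, -0.081, 0.002], [0.002, -0.002, -1.0]]
ft_force: [-6.1, 6.4, 7.9]
grip_width: 0.0215
gripper_force: 30.0
q 4.5493432070267295 10.832528514206317 r 0.05959083352372053 push 6.916822910282039 radial -5.57374493816816 z 0.11921806281148994 w 0.02148754355515613
10.84 [[-0.6, 0.06], [-1.2, 0.07], [-1.79, 0.01], [-2.38, -0.11], [-2.96, -0.28]]
11.34 [[-0.55, -0.23], [-1.08, -0.52], [-1.58, -0.85], [-2.04, -1.23], [-2.46, -1.66]]
11.84 [[-0.38, -0.47], [-0.7, -0.97], [-0.98, -1.5], [-1.2, -2.06], [-1.36, -2.64]]
12.34 [[-0.11, -0.59], [-0.15, -1.19], [-0.14, -1.79], [-0.06, -2.38], [0.07, -2.97]]
12.84 [[0.19, -0.57], [0.44, -1.12], [0.74, -1.63], [1.09, -2.12], [1.48, -2.57]]
13.34 [[0.44, -0.41], [0.92, -0.77], [1.43, -1.08], [1.97, -1.34], [2.54, -1.54]]
13.84 [[0.58, -0.15], [1.17, -0.23], [1.77, -0.26], [2.37, -0.23], [2.97, -0.14]]
14.34 [[0.58, 0.15], [1.14, 0.36], [1.68, 0.62], [2.19, 0.93], [2.67, 1.3]]
```

View pics/s4.png

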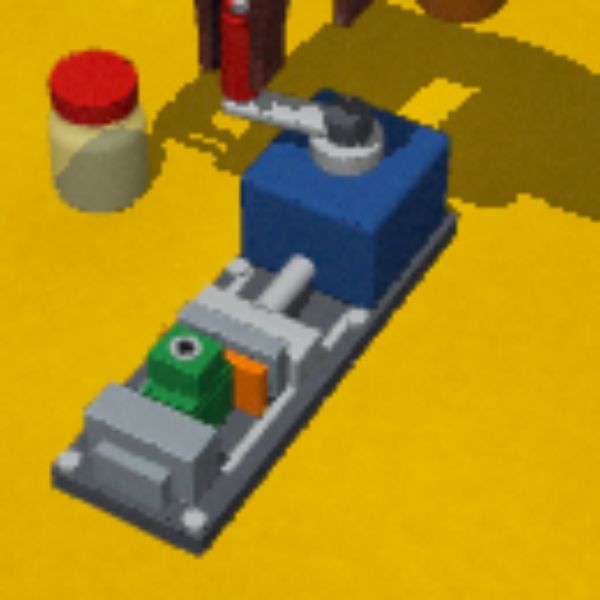

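The jaw nears the buffer, which stands upright. From here I wind slowly and watch the push.

```bash
python3 -m inch '[{"linear":[-0.6,0.06,0],"yaw":0},{"linear":[-1.2,0.07,0],"yaw":0},{"linear":[-1.79,0.01,0],"yaw":0},{"linear":[-2.38,-0.11,0],"yaw":0},{"linear":[-2.96,-0.28,0],"yaw":0}]'|grep force;python3 q.py
```

```text
ft_force: [0.7, 8.1, 3.3]
gripper_force: 30.0
q 5.040008378151002 11.323193685330589 r 0.06029531152439962 push 7.734877661775613 radial -2.576650690212631 z 0.11932675227427596 w 0.02164783025717715
```

```bash
python3 -m inch '[{"linear":[-0.55,-0.23,0],"yaw":0},{"linear":[-1.08,-0.52,0],"yaw":0},{"linear":[-1.58,-0.85,0],"yaw":0}]'|grep force;python3 q.py
```

```text
ft_force: [3.6, 7.9, 0.7]
gripper_force: 30.0
q 5.3310968602042195 11.614282167383806 r 0.060694102569040134 push 8.328488239754652 radial -2.3123874770528423 z 0.11934863984139402 w 0.021250452662272677
```

```bash
python3 -m inch '[{"linear":[-0.46,-0.38,0],"yaw":0},{"linear":[-0.88,-0.81,0],"yaw":0}]'|grep force;python3 q.py
```

```text
ft_force: [6.6, 6.8, -1.1]
gripper_force: 30.0
q 5.523871077869044 11.80705638504863 r 0.060931995935215436 push 9.423318349176164 radial -1.1066115426156804 z 0.119388778505971 w 0.021593986940462034
```

```bash
python3 -m inch '[{"linear":[-0.38,-0.47,0],"yaw":0},{"linear":[-0.7,-0.97,0],"yaw":0}]'|grep force;python3 q.py
```

```text
ft_force: [8.7, 5.5, -4.1]
gripper_force: 30.0
q 5.715824938120397 11.999010245299983 r 0.06118276962903076 push 10.28240789980248 radial -0.7875470791120494 z 0.11941585823643502 w 0.020925895150864706
```

The push is 10.3 N, 3.3 N above the 7 N drag and rising about 4 N/rad, so the clamp is firm. Hold briefly, release, and go straight up.

```bash
python3 -m inch '[{"linear":[0,0,0],"yaw":0},{"linear":[0,0,0],"yaw":0},{"linear":[0,0,0],"yaw":0}]'|grep force;python3 q.py
python3 -m inch '[{"linear":[0,0,0],"yaw":0},{"linear":[0,0,0],"yaw":0},{"linear":[0,0,0],"yaw":0},{"linear":[0,0,0],"yaw":0}]' 0.4
python3 -m inch '[{"linear":[0,0,-1.5],"yaw":0},{"linear":[0,0,-4],"yaw":0},{"linear":[0,0,-7],"yaw":0},{"linear":[0,0,-10],"yaw":0},{"linear":[0,0,-10],"yaw":0}]'
python3 - <<'E'
from workcell import cams
from h import *
c=cams.camera("side");t=cams.camera("top");x=np.zeros((500,800,3),np.uint8)
x[:,:400]=cv2.resize(c["pixels"][170:300,268:372],(400,500));x[:400,400:]=cv2.resize(t["pixels"][200:290,290:380],(400,400));cv2.imwrite("pics/s5.png",x[:,:,::-1])
E
```

```text
ft_force: [6.1, 2.8, -2.1]
gripper_force: 30.0
q 5.726523934497772 12.009709241677358 r 0.061151995571199345 push 6.713657590228724 radial 0.3487841429151666 z 0.11936726835737371 w 0.021167444206103343
time_s: 16.58
tool_pos: [0.6174, -0.2048, 0.1189]
orientation: [[0.081, 0.997, -0.0], [0.997, -0.081, 0.0], [0.0, -0.0, -1.0]]
ft_force: [-0.9, -0.4, -0.5]
grip_width: 0.0583
gripper_force: 0.0
time_s: 17.2
tool_pos: [0.6193, -0.2054, 0.2226]
orientation: [[0.081, 0.997, 0.006], [0.997, -0.081, -0.002], [-0.002, 0.006, -1.0]]
ft_force: [0.5, 0.4, -0.9]
grip_width: 0.0615
gripper_force: 0.0
```

View pics/s5.png

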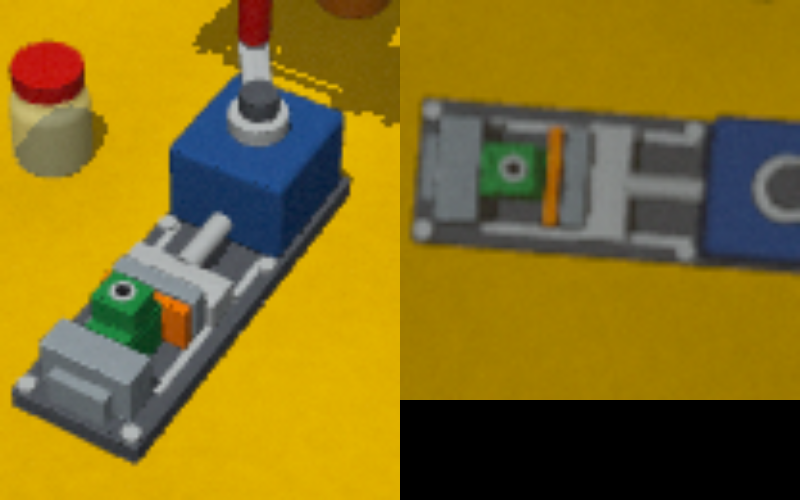

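The buffer is clamped upright between the jaws, against the anvil, and the hand is clear, so I'm handing in.

```bash
python3 -c "
from workcell import r
print(r.sign_off())"
```

```text
the job is handed in; nothing more can be done
None
```

The 55 mm green buffer is clamped upright against the fixed jaw, with the push about 3.3 N above drag at crank ≈ 12.0 rad; the grip is released, nothing else on the table was touched, and the job is handed in at about 17 s, with no verdict returned.

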